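# Pop the dial cap off a control unit with the forked puller

## Robot

A 6-joint arm with a two-finger parallel gripper is mounted at the origin on the work surface; the furniture and walls round the work are solid. World frame = base frame: x ahead of the robot, y to its left, z up, the work surface at z = 0. Lengths are in mm, angles in rad, forces in N, time in s.
With the tool pointing down it reaches from about 275 to 750 mm from the base axis. Payload 10.2 kg.
Tool frame: the origin (TCP) lies at the very end of the fingers, on their centre line; the grasp point (between the pads) lies 19 mm behind it (ctrl.tcp_to_grasp is the distance from the TCP to the grasp point, in mm); z points along the fingers, x is the direction in which the jaws open and shut, and the axes are right-handed (so a half turn about z gives the same grasp; the last joint's range is limited). The gripper opens to 85 mm and grips with 20 to 120 N. Pads are 22 mm wide; open, the fingers measure 114 mm over their backs; the gripper's body (76 mm by 85 mm) begins 54 mm behind the grasp point. The pads swing forward as they close: fully open they stand 13 mm farther back than shut.
Start: joints at [1.114, 0.313, 1.498, -0, 1.331, -0.223], TCP at [121.642, 510.719, 231.294] pointing down, gripper open.
Joint ranges: [-2.94, 2.94], [-0.97, 2.17], [0.19, 2.56], [-1.23, 4.37], [0.02, 3.11], [-2.88, 2.88]. Speed limits (rad/s): [2.39, 2.39, 3.01, 3.14, 3.14, 3.14].

## Interface

Orientations are given as a unit quaternion [w, x, y, z].
In Python, from rig import monitor, vision, order, ctrl gives the robot as it stands. The module is installed in compiled form; this text tells all that it offers.
- The arm moves only by the shell command python3 -m pendant 'ROWS' [FORCE]. ROWS is JSON, a list that holds one entry, the list of rows, each a list of 5 numbers: the closure, from -1 (fully open) to 1 (shut), then the shift along the world's x, y, z in m, then the turn about the world's z in degrees. In form: [[[fingers, dx, dy, dz, spin], ...]]. A call has 1 to 20 rows; each row is the pose to reach, as a shift and turn from the pose commanded when the call began; what a row does not reach only later rows make up. A row lasts 1/10 s, in which the tool goes at most 50 mm and 8.59 degrees, less where a joint would pass 70% of its speed; a pose out of reach is approached as far as the arm can. A call with a gripper value outside its range is refused whole. The fingers move at their own pace and stop on an object; FORCE is the grip in N (left out, the last holds). Time passes only in rows, so rows that repeat a pose let the fingers close. It gives the time, the measured TCP pose, the force and the opening at its end, in the units of the state.
- monitor.sense(): the state, without advancing time (a new reading comes with each control period).
- vision.capture(name): name is "side" or "top" or "wrist"; returns (picture, depth): 420x560x3 uint8, red, green, blue; 420x560 float32, mm along the optical axis (not along the pixel's ray), 0 where there is no reading.
- vision.camera_info(name): a dict with "fov_y" (degrees; the focal length in pixels is half the picture's height over the tangent of half this angle, whatever the lens; pixels are square), "cx", "cy" (the principal point, pixels), "distortion" ([k1, k2, p1, p2, k3] as OpenCV has them; the pictures are not rectified), "R" (3x3) and "t" (3): a world point X has camera coordinates R X + t; the wrist camera has in their place "hand_eye" (4x4, takes a point from camera to tool coordinates, whose origin is the TCP and whose axes are the tool frame's). Camera axes: x right, y down, z forward; pixel columns grow to the right and rows downward; lengths in mm; the calibration is good to about 2 mm. A picture is of the moment at which its call begins: read the wrist's pose just before it. camera_info takes no time and is no camera call.
- order.finish_job(): hands the job in, once; it reports no verdict.
The state is a dict: "time_s": time; "joints": joint angles; "dq": joint speeds; "tau": joint torques, N m; "eef_pos": TCP position; "ee_rot": TCP orientation; "force": force on the tool from outside, world axes, zero at the start; "wrist_torque": the same for the moment, N m; "grip_width": opening from 0.0 (shut) to 1.0 (fully open).
Only numpy, scipy, OpenCV 4.12 (cv2) and the standard library are available. Lean on these libraries where they do the work, as an engineer would, in place of code of your own. Each camera call takes 0.05 s, during which the arm holds its last target.

## Task

Pick up the orange-handled puller, hook its two feet under the grey dial cap on the white control unit and pull straight up until the cap pops off its spindle. Carry the cap on the puller to the blue parts stand, set it down upright on the middle of the stand's black top, draw the puller out from under it and stand the puller upright on the worktop clear of the rest. Handle the cap only with the puller, never with the gripper, do not drop or tip it, and leave the soap and the dosing cup where they are.

Things in the scene. Friction and masses are not known exactly. Their poses are not given: they have to be found in the camera images.
- panel: White control unit, box 130 (x) x 120 (y) x 40 mm high, fixed. Origin: centre of its underside, below the dial spindle's axis. On its top stands a grey collar, 28 mm diameter, 20 mm high, on which the cap rests; above it a 16 mm brass spindle with sprung clips, inside the cap's bore, up to 76 mm over the worktop.
- cap_under (a point): Centre of the underside of the grey dial cap: round, flange 64 mm diameter, 28 mm high, about 60 g, blind bore 22 mm wide and 20 mm deep below; z up. Starts seated on the collar, underside 60 mm over the worktop, so a gap 20 mm high is open all round between cap and housing. Clips hold it with about 8 to 14 N and let go after 10 mm of lift; free after 16 mm.
- puller_grip (a point): Centre of the puller's orange upright handle, 26 x 26 mm, 62 mm tall; this point is 102 mm above the bottoms of the feet. Puller: loose, 0.18 kg, 132 mm tall, stands upright on its feet. Below the handle a steel crossbar, 96 mm long along y, its underside 60 mm and top 70 mm above the foot bottoms. Axes: x along the channel between the feet, y along the crossbar, z up.
- puller_mouth (a point): Point midway between the puller's feet, at the height of their upper faces, same axes as the handle. Legs: inner faces 40 mm either side. Feet: flat, 8 mm thick, 50 mm long along x, reaching inward to 19 mm from this point. The 38 mm channel is open at both x ends: slide the puller along x so that its feet go under the cap, collar between them, crossbar above the cap.
- stand_top (a point): Centre of the top of the blue parts stand (fixed): a bar with a black rubber strip, 70 mm long (x), 28 mm wide (y), top 50 mm over the worktop, on a base 120 (x) x 100 (y) mm, at most 10.5 mm high. With the puller's x along the stand's x the bar fits between the feet: lower until the cap rests on the bar, a little more, then draw out along x. z up.
- soap_mid (a point): Centre of a pink bar of soap, 48 x 75 x 20 mm, loose on the worktop; a bystander.
- cup_mid (a point): Centre, half-way up, of a small clear bluish dosing cup, 63 mm diameter, 49 mm high, loose on the worktop; a bystander.

How it is judged (in metres and radians):
On the way:
1. the cap has been pulled clear of the spindle, at least 20 mm above its seat, and is carried by the puller (z of cap_under in the frame of panel above 0.08 m and contact force between puller and cap above 0.1 N), for 0.2 s.
At the end, for the whole second after the job is handed in: The cap rests upright (0.1 rad) on the stand's black top, centre within 15 mm of its middle and height within 4 mm; the puller stands upright (0.1 rad) on the worktop, handle over 60 mm from the cap's centre, touching neither cap, stand nor control unit; both at rest (horizontal distance between cap_under and stand_top below 0.015 m and z of cap_under in the frame of stand_top between -0.004 and 0.004 m and angle between each of cap_under, puller_grip's own z axis and vertical below 0.1 rad and linear speed of each of cap, puller below 0.02 m/s and horizontal distance between puller_grip and cap_under above 0.06 m and contact force between puller and cap below 0.05 N and contact force between puller and stand below 0.05 N and contact force between puller and panel below 0.05 N and height (world z) of puller_grip between 0.097 and 0.107 m).
It fails at once if the gripper or arm touches the cap (contact force between any of the fingers, the arm and cap above 0.5 N).
It fails at once if the cap is tipped by more than 0.6 rad or dropped below 30 mm above the worktop (angle between cap_under's own z axis and vertical above 0.6 rad or height (world z) of cap_under below 0.03 m).
It fails at once if the soap or the dosing cup is moved by more than 20 mm (distance of any of soap_mid, cup_mid from where it was at the start of the episode above 0.02 m).
It also fails if it takes over 64 s, if anything falls off the work surface, if the arm or the gripper's body presses on something with over 40 N, if the wrist force passes 120 N, or if a joint passes its speed limit or range.

## Working session

There is one attempt and no reset: what is moved stays moved. The work goes in short steps, Python scripts to look and compute and a shell command to move; the robot and the scene stay as the last step left them, time stands still between calls to the robot, and variables do not carry over. Pictures are saved under pics/ and viewed, and the job is handed in when it is done.

```bash
mkdir -p pics
cat > h.py <<'E'
import numpy as np, cv2
from rig import monitor, vision, order, ctrl
def K(ci):
    f=210/np.tan(np.radians(ci['fov_y'])/2)
    return np.array([[f,0,ci['cx']],[0,f,ci['cy']],[0,0,1.]]), np.array(ci['distortion'],float)
E
python3 - <<'E'
from h import *
s=monitor.sense(); print(s)
for n in ['side','top','wrist']:
    p,d=vision.capture(n); cv2.imwrite(f'pics/{n}0.png',p[:,:,::-1]); np.savez(f'pics/{n}0.npz',p=p,d=d)
    print(n,vision.camera_info(n),d.min(),d.max())
E
```

```text
{'time_s': 0.0, 'joints': array([ 1.11359839e+00,  3.13449212e-01,  1.49846524e+00,  4.05538278e-05,
        1.33097355e+00, -2.23427231e-01]), 'dq': array([-0.00023746, -0.0011622 , -0.00018999,  0.00035317,  0.00094893,
       -0.00092002]), 'tau': array([ 7.84872955e-04, -4.12263358e+01, -2.59742957e+01, -1.60155100e-04,
        4.11458328e-03,  8.95432686e-05]), 'eef_pos': array([121.51337139, 510.47799927, 230.72487247]), 'ee_rot': array([ 2.61072197e-04,  7.84747152e-01,  6.19815689e-01, -5.93053584e-04]), 'force': array([ 0.02430756, -0.22458527,  0.60244372]), 'wrist_torque': array([-0.00917254,  0.0189898 ,  0.0099814 ]), 'grip_width': 1.0014730399257052}
side {'fov_y': 51.738164153635545, 'cx': 278.39058718751613, 'cy': 209.47364552164547, 'distortion': array([-0.12487297,  0.        ,  0.        ,  0.        ,  0.        ]), 'R': array([[-0.99633524, -0.08114226,  0.0270558 ],
       [-0.05240793,  0.32913719, -0.94282666],
       [ 0.06759801, -0.94078937, -0.33218348]]), 't': array([577.80003002, 147.99790215, 812.83365428])} 0.0 2619.9316
top {'fov_y': 48.54229429153656
[... 204 characters left out ...]
0.99371539,  0.02137527, -0.10987643],
       [ 0.11029449,  0.01947263, -0.99370818]]), 't': array([-67.17538834, 592.64457816, 977.1735874 ])} 0.0 2023.8928
wrist {'fov_y': 70.09529580548653, 'cx': 275.37048331154267, 'cy': 213.8034418760184, 'distortion': array([-0.03926843,  0.        ,  0.        ,  0.        ,  0.        ]), 'hand_eye': array([[ 9.99999478e-01, -6.69337006e-04, -7.72311924e-04,
        -1.46352771e+00],
       [ 8.73231398e-04,  9.52218989e-01,  3.05414856e-01,
        -7.69127495e+01],
       [ 5.30984614e-04, -3.05415371e-01,  9.52219076e-01,
        -1.42504494e+02],
       [ 0.00000000e+00,  0.00000000e+00,  0.00000000e+00,
         1.00000000e+00]])} 0.0 1485.8186
```

View pics/side0.png

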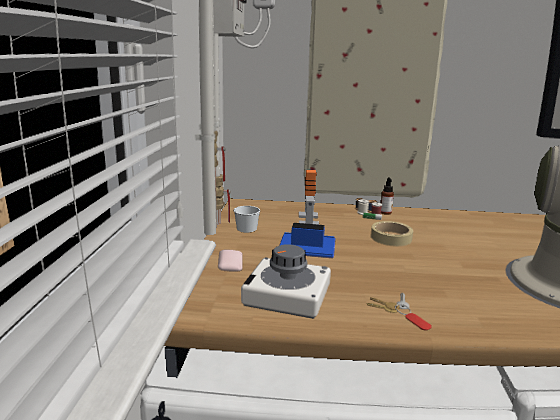

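View pics/top0.png

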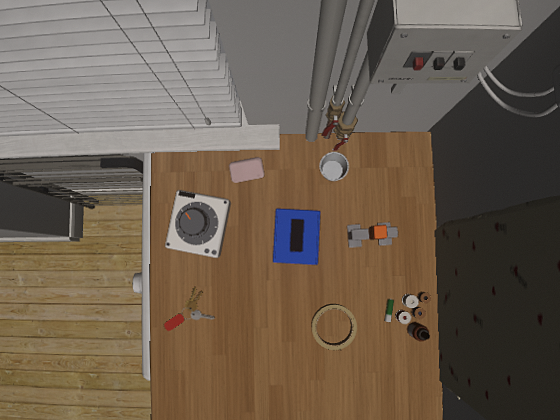

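View pics/wrist0.png

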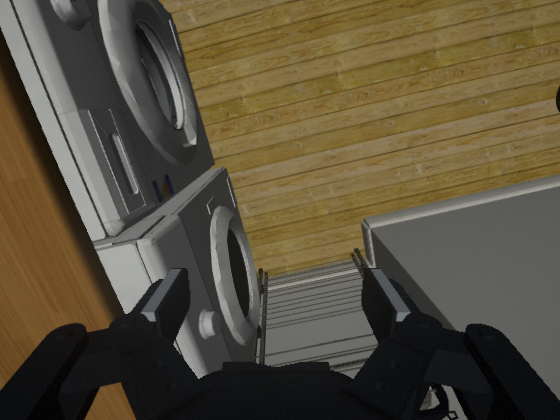

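```bash
cat >> h.py <<'E'
def ray(n,uv,pose=None):
    ci=vision.camera_info(n); k,dist=K(ci)
    uv=np.atleast_2d(np.array(uv,float))
    x=cv2.undistortPoints(uv[:,None,:],k,dist)[:,0]
    dc=np.c_[x,np.ones(len(x))]
    if n=='wrist':
        from scipy.spatial.transform import Rotation as Ro
        q=np.array(pose['ee_rot']); Rt=Ro.from_quat(q[[1,2,3,0]]).as_matrix()
        H=ci['hand_eye']; R=Rt@H[:3,:3]; o=Rt@H[:3,3]+pose['eef_pos']
        return o, dc@R.T
    R=ci['R']; return -R.T@ci['t'], dc@R
def onplane(n,uv,z,pose=None):
    o,d=ray(n,uv,pose); return o+d*((z-o[2])/d[:,2])[:,None]
def cloud(n,depth,pose=None):
    v,u=np.mgrid[0:420,0:560]; uv=np.c_[u.ravel(),v.ravel()]
    o,d=ray(n,uv,pose); return (o+d*depth.ravel()[:,None]).reshape(420,560,3)
E
python3 - <<'E'
from h import *
D=np.load('pics/top0.npz'); p=D['p'];d=D['d']
c=p[120:350,155:435]; cv2.imwrite('pics/topc.png',cv2.resize(c[:,:,::-1],None,fx=2.8,fy=2.6,interpolation=cv2.INTER_CUBIC)) 
P=cloud('top',d); 
for u,v in [(194,220),(180,245),(297,235),(285,215),(380,232),(355,235),(390,227),(247,170),(333,168),(300,300),(333,181)]: print((u,v),p[v,u],P[v,u].round(1))
S=np.load('pics/side0.npz')
cv2.imwrite('pics/sidec.png',cv2.resize(S['p'][155:335,190:440][:,:,::-1],None,fx=3.2,fy=3.2,interpolation=cv2.INTER_CUBIC))
E
```

```text
(194, 220) [83 80 81] [560.2  97.4  87. ]
(180, 245) [186 180 174] [510.7 137.5  41.1]
(297, 235) [32 26 28] [ 527.  -114.1   51.9]
(285, 215) [ 43  66 145] [574.1 -89.2   5.1]
(380, 232) [180  91  43] [ 525.3 -273.9  133.2]
(355, 235) [114 110 110] [ 523.4 -233.5   72.6]
(390, 227) [97 92 92] [ 538.5 -307.8   68.4]
(247, 170) [164 139 138] [674.   -7.4  23.3]
(333, 168) [160 159 160] [ 678.3 -199.4    2. ]
(300, 300) [124  91  58] [ 386.2 -118.4   -2. ]
(333, 181) [114  90  68] [ 647.2 -197.5   11.1]
```

View pics/topc.png

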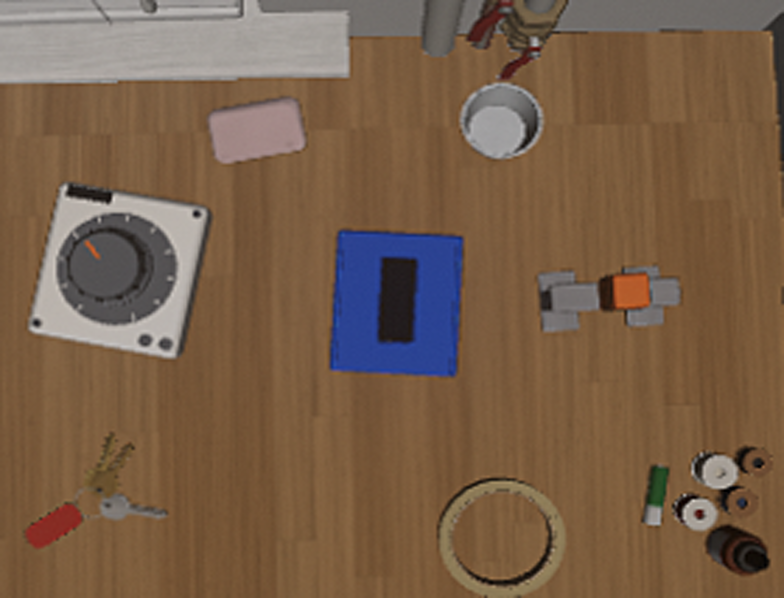

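View pics/sidec.png

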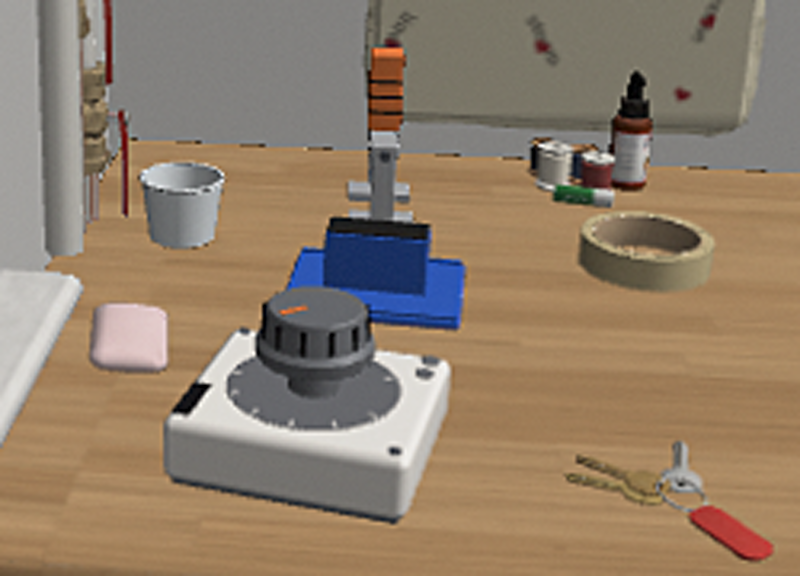

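Run:
```python
from h import *
D=np.load('pics/top0.npz'); p=D['p'];d=D['d']
P=cloud('top',d); hsv=cv2.cvtColor(p,cv2.COLOR_RGB2HSV)
def rep(name,m,z,box):
    mm=np.zeros(m.shape,np.uint8); x0,y0,x1,y1=box; mm[y0:y1,x0:x1]=m[y0:y1,x0:x1]
    n,l,st,c=cv2.connectedComponentsWithStats(mm); i=1+np.argmax(st[1:,4]); mm=(l==i)
    v,u=np.nonzero(mm); w=onplane('top',np.c_[u,v],z)[:,:2].astype(np.float32)
    r=cv2.minAreaRect(w); q=P[mm]; print(name,mm.sum(),'rect',np.round(r[0],1),np.round(r[1],1),round(r[2],1),'mean',w.mean(0).round(1),'depth med z',np.median(q[:,2]).round(1))
    return mm
H,S,V=[hsv[:,:,i].astype(int) for i in range(3)]
Z=P[:,:,2]
rep('handle orange',(H<14)&(S>140)&(V>90)&(Z>122),132,(340,200,430,260))
rep('bar top',(Z>62)&(Z<80),70,(340,200,430,260))
rep('feet',(S<60)&(Z<15)&(Z>1)&(V>60),8,(340,200,430,260))
rep('bar black',(V<50)&(Z>40),50,(265,200,330,270))
rep('blue base',(H>105)&(H<125)&(S>130)&(Z<20),10,(265,200,330,270))
rep('cap top',(Z>78),88,(160,180,235,265))
rep('capflange',(Z>58),62,(160,180,235,265))
rep('panel',(Z>30),40,(160,180,235,265))
rep('soap',(S>20)&(Z>12)&(H<200),20,(225,150,268,187))
rep('cup',(Z>20),49,(315,148,352,184))
for v,u in [(208,380),(232,372),(240,350)]: print(P[v,u])
```

```text
handle orange 161 rect [ 527.3 -274.2] [23.8 23.3] 88.7 mean [ 526.9 -274.3] depth med z 132.3
bar top 191 rect [ 525.1 -243.2] [21.3 40. ] 5.8 mean [ 525.1 -243.1] depth med z 70.4
feet 88 rect [ 512.6 -308.6] [26.9 15.4] 88.6 mean [ 511.5 -309.6] depth med z 8.8
bar black 363 rect [ 527.8 -112.8] [25.3 65.9] 85.8 mean [ 527.5 -112.8] depth med z 50.7
blue base 1924 rect [ 526.9 -113. ] [ 97.6 117.6] 85.6 mean [ 526.2 -112.6] depth med z 8.7
cap top 584 rect [557.8 100.7] [57.2 54.1] 66.5 mean [556.8 100.6] depth med z 88.4
capflange 727 rect [557.1 103.8] [66.5 61.4] 88.8 mean [557.9 103. ] depth med z 87.8
panel 3275 rect [556.6  99.6] [124.5 129.6] 77.6 mean [557.2 100.4] depth med z 41.5
soap 669 rect [675.5  -6. ] [47.9 74.2] 10.1 mean [676.3  -6.4] depth med z 18.5
cup 285 rect [ 673.7 -196. ] [62.6 60.2] 42.8 mean [ 679.7 -199.6] depth med z 45.6
[ 585.54362741 -301.65190456    1.5618634 ]
[ 526.57948802 -261.41213719  115.56270857]
[ 515.36967762 -230.54617669   12.78191169]
```

```bash
python3 -m pendant '[[[-1,0.04,-0.08,0.02,2],[-1,0.08,-0.16,0.02,5],[-1,0.12,-0.24,0.02,8],[-1,0.16,-0.32,0.02,11],[-1,0.2,-0.4,0.02,13.4],[-1,0.24,-0.48,0.02,13.4],[-1,0.28,-0.56,0.02,13.4],[-1,0.32,-0.64,0.02,13.4],[-1,0.36,-0.72,0.02,13.4],[-1,0.4,-0.78,0.02,13.4],[-1,0.405,-0.785,0.02,13.4],[-1,0.405,-0.785,0.02,13.4],[-1,0.405,-0.785,0.02,13.4],[-1,0.405,-0.785,0.02,13.4],[-1,0.405,-0.785,0.02,13.4],[-1,0.405,-0.785,0.02,13.4],[-1,0.405,-0.785,0.02,13.4],[-1,0.405,-0.785,0.02,13.4],[-1,0.405,-0.785,0.02,13.4],[-1,0.405,-0.785,0.02,13.4]]]'
python3 - <<'E'
from h import *
s=monitor.sense(); print(s['eef_pos'],s['ee_rot'],s['joints'])
p,d=vision.capture('wrist'); cv2.imwrite('pics/w1.png',p[:,:,::-1]); np.savez('pics/w1.npz',p=p,d=d,pos=s['eef_pos'],rot=s['ee_rot'])
E
```

```text
time_s: 2.15
eef_pos: [526.4, -274.4, 250.5]
ee_rot: [-0.001, 0.707, 0.707, -0.0]
force: [1.0, -0.3, -0.2]
grip_width: 1.001
[ 526.44683858 -274.37469867  250.50377971] [-7.84769460e-04  7.07291440e-01  7.06921638e-01 -2.83382575e-05] [-6.77678706e-01  4.56074505e-01  1.24301391e+00  1.13716574e-04
  1.44407075e+00 -2.24796652e+00]
```

View pics/w1.png

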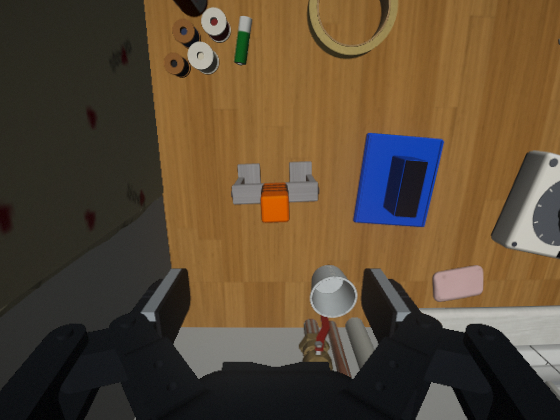

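Run:
```python
from h import *
D=np.load('pics/w1.npz'); p=D['p'];d=D['d']; pose={'eef_pos':D['pos'],'ee_rot':D['rot']}
P=cloud('wrist',d,pose); Z=P[:,:,2]; hsv=cv2.cvtColor(p,cv2.COLOR_RGB2HSV); H,S,V=[hsv[:,:,i].astype(int) for i in range(3)]
def rep(name,m,z,box):
    x0,y0,x1,y1=box; mm=np.zeros(m.shape,np.uint8); mm[y0:y1,x0:x1]=m[y0:y1,x0:x1]
    n,l,st,c=cv2.connectedComponentsWithStats(mm); i=1+np.argmax(st[1:,4])
    if n>2 and name!='handle': mm=mm.astype(bool)
    else: mm=l==i
    v,u=np.nonzero(mm); w=onplane('wrist',np.c_[u,v],z,pose)[:,:2].astype(np.float32); r=cv2.minAreaRect(w)
    print(name,mm.sum(),np.round(r[0],1),np.round(r[1],1),round(r[2],1),'z',np.median(Z[mm]).round(1)); return w
rep('handle',(S>140)&(H<14)&(Z>125),132,(220,150,330,240))
rep('bartop',(S<60)&(Z>64)&(Z<76),70,(220,150,330,240))
rep('feet',(S<60)&(Z<13)&(Z>4),8,(225,150,330,187))
rep('standtop',(Z>45)&(Z<55),50,(370,120,450,230))
rep('base',(S>130)&(H>105)&(H<125)&(Z<13),9,(345,120,450,235))
```

```text
handle 664 [ 526.9 -277.1] [27.4 24.8] 0.7 z 131.7
bartop 1154 [ 527.5 -277.2] [22.6 96.5] 2.5 z 69.8
feet 783 [ 516.  -277.5] [25.1 95. ] 2.2 z 7.9
standtop 1349 [ 527.8 -117.4] [29.3 68.7] 85.6 z 49.7
base 4645 [ 528.  -116.8] [ 99.6 118.2] 85.6 z 7.9
```

```bash
python3 -m pendant '[[[-1,0.001,-0.002,-0.03,2.4],[-1,0.001,-0.002,-0.06,2.4],[-1,0.001,-0.002,-0.09,2.4],[-1,0.001,-0.002,-0.12,2.4],[-1,0.001,-0.002,-0.145,2.4],[-1,0.001,-0.002,-0.16,2.4],[-1,0.001,-0.002,-0.166,2.4],[-1,0.001,-0.002,-0.166,2.4],[-1,0.001,-0.002,-0.166,2.4]]]'
python3 - <<'E'
from h import *
s=monitor.sense()
p,d=vision.capture('wrist'); cv2.imwrite('pics/w2.png',p[:,:,::-1])
E
```

```text
time_s: 3.1
eef_pos: [528.1, -276.2, 86.5]
ee_rot: [0.001, 0.692, 0.722, 0.0]
force: [0.8, 0.2, 0.5]
grip_width: 1.001
```

View pics/w2.png

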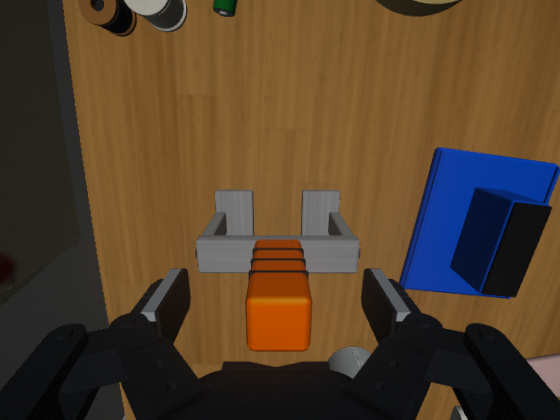

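The handle (centre about 278,310) sits between the open pads, slightly right of the mid-line, and the crossbar is level in the picture, so the yaw matches. I'm closing.

```bash
python3 -m pendant '[[[0,0,0,-0.002,0],[1,0,0,-0.002,0],[1,0,0,-0.002,0],[1,0,0,-0.002,0],[1,0,0,-0.002,0],[1,0,0,-0.002,0],[1,0,0,-0.002,0],[1,0,0,-0.002,0],[1,0,0,-0.002,0],[1,0,0,-0.002,0],[1,0,0,-0.002,0],[1,0,0,-0.002,0]]]' 70
python3 - <<'E'
from h import *
s=monitor.sense();print(s['joints'],s['grip_width']*85)
p,d=vision.capture('wrist'); cv2.imwrite('pics/w3.png',p[:,:,::-1]); np.savez('pics/w3.npz',p=p,d=d,pos=s['eef_pos'],rot=s['ee_rot'])
E
```

```text
time_s: 4.35
eef_pos: [527.7, -276.2, 83.3]
ee_rot: [-0.0, 0.692, 0.722, 0.0]
force: [0.2, 2.2, 1.5]
grip_width: 0.291
[-6.78819916e-01  6.11786076e-01  1.45043515e+00  5.06521160e-05
  1.07941064e+00 -2.29166955e+00] 24.777403758318677
```

View pics/w3.png

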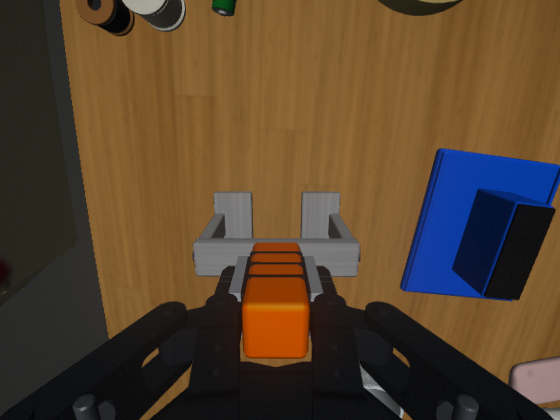

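```bash
python3 -m pendant '[[[1,0,0,0.02,0],[1,0,0,0.05,0],[1,0,0,0.09,0],[1,0,0,0.12,0],[1,-0.01,0.03,0.13,-1],[1,-0.02,0.07,0.14,-2.4],[1,-0.03,0.11,0.14,-2.4],[1,-0.038,0.15,0.14,-2.4],[1,-0.038,0.19,0.14,-2.4],[1,-0.038,0.22,0.14,-2.4],[1,-0.038,0.24,0.14,-2.4],[1,-0.038,0.25,0.14,-2.4],[1,-0.038,0.256,0.14,-2.4],[1,-0.038,0.256,0.14,-2.4],[1,-0.038,0.256,0.14,-2.4]]]'
python3 - <<'E'
from h import *
s=monitor.sense();print(s['joints'],s['force'])
p,d=vision.capture('wrist'); cv2.imwrite('pics/w4.png',p[:,:,::-1]); np.savez('pics/w4.npz',p=p,d=d,pos=s['eef_pos'],rot=s['ee_rot'])
p,d=vision.capture('side'); cv2.imwrite('pics/s4.png',cv2.resize(p[100:340,190:470][:,:,::-1],None,fx=2.5,fy=2.5)); np.savez('pics/s4.npz',p=p,d=d)
E
```

```text
time_s: 5.9
eef_pos: [489.7, -21.0, 223.2]
ee_rot: [0.0, 0.707, 0.707, -0.0]
force: [0.7, 0.1, -0.7]
grip_width: 0.295
[-2.82341876e-01  2.42924024e-01  1.61197170e+00 -2.54918983e-04
  1.28682906e+00 -1.85235811e+00] [ 0.74360238  0.06597439 -0.71401367]
```

View pics/w4.png

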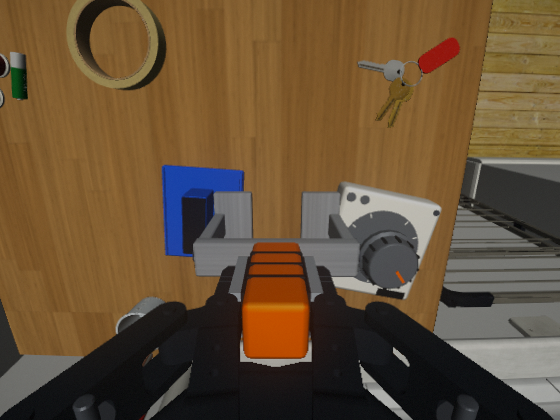

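View pics/s4.png

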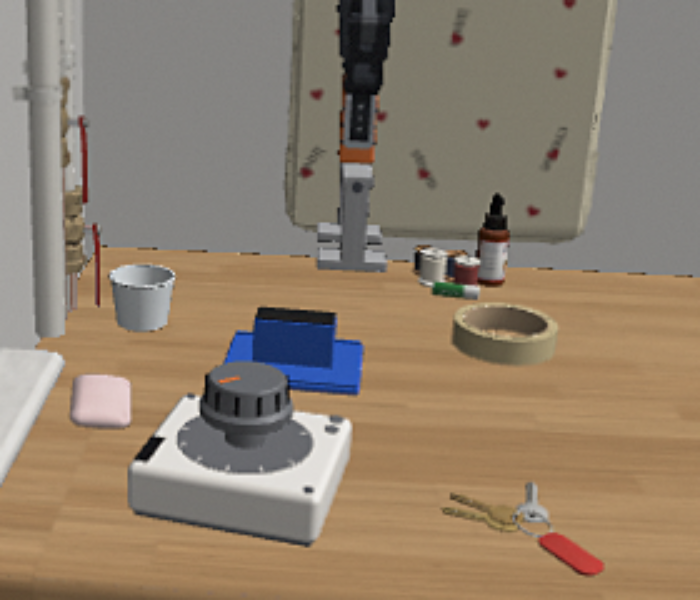

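Run:
```python
from h import *
D=np.load('pics/w4.npz'); p=D['p'];d=D['d']; pose={'eef_pos':D['pos'],'ee_rot':D['rot']}
P=cloud('wrist',d,pose); Z=P[:,:,2]; hsv=cv2.cvtColor(p,cv2.COLOR_RGB2HSV); H,S,V=[hsv[:,:,i].astype(int) for i in range(3)]
def rep(name,m,z,box,cir=False):
    x0,y0,x1,y1=box; mm=np.zeros(m.shape,np.uint8); mm[y0:y1,x0:x1]=m[y0:y1,x0:x1]; mm=cv2.morphologyEx(mm,cv2.MORPH_OPEN,np.ones((3,3),np.uint8))>0
    v,u=np.nonzero(mm); w=onplane('wrist',np.c_[u,v],z,pose)[:,:2].astype(np.float32); r=cv2.minAreaRect(w)
    print(name,mm.sum(),np.round(r[0],1),np.round(r[1],1),round(r[2],1),'z',np.median(Z[mm]).round(1),'cloud mean',P[mm].mean(0).round(1))
    if cir: print('  circle',cv2.minEnclosingCircle(w))
    return mm
rep('bartop',(S<60)&(Z>203)&(Z<218),210,(185,150,370,300))
rep('feet',(S<60)&(Z<156)&(Z>142),148,(185,150,370,240))
m=rep('captop',(Z>83)&(Z<95),88,(350,200,450,310),True)
rep('panel',(Z>30)&(Z<50),40,(320,170,460,310))
rep('standbase',(S>130)&(H>105)&(H<125)&(Z<13),9,(150,150,260,270))
```

```text
bartop 3633 [488.4 -22.2] [96.3 23.9] 89.5 z 209.9 cloud mean [486.7 -21.8 209.4]
feet 3105 [482.8 -21.9] [95.4 37. ] 89.9 z 148.0 cloud mean [481.6 -21.7 148.1]
captop 1998 [557.6  97.2] [56. 55.] 4.2 z 87.8 cloud mean [557.3  97.7  87.6]
  circle ((557.576904296875, 97.70437622070312), 29.44411849975586)
panel 5121 [556.7  97.1] [119.3 129.8] 77.9 z 39.9 cloud mean [535.6 104.8  39.7]
standbase 2970 [ 527.5 -114.9] [ 98.2 118.3] 85.6 z 8.0 cloud mean [ 504.6 -129.2    8. ]
```

```bash
python3 -m pendant '[[[1,-0.002,0.02,0,0],[1,-0.005,0.05,0,0],[1,-0.01,0.08,0,0],[1,-0.012,0.105,0,0],[1,-0.012,0.119,0,0],[1,-0.012,0.119,-0.02,0],[1,-0.012,0.119,-0.045,0],[1,-0.012,0.119,-0.07,0],[1,-0.012,0.119,-0.087,0],[1,-0.012,0.119,-0.094,0],[1,-0.012,0.119,-0.094,0],[1,-0.012,0.119,-0.094,0],[1,-0.012,0.119,-0.094,0]]]'
python3 - <<'E'
from h import *
s=monitor.sense();print(s['eef_pos'],s['force'])
p,d=vision.capture('wrist'); cv2.imwrite('pics/w5.png',p[:,:,::-1]); np.savez('pics/w5.npz',p=p,d=d,pos=s['eef_pos'],rot=s['ee_rot'])
p,d=vision.capture('side'); cv2.imwrite('pics/s5.png',cv2.resize(p[150:340,220:440][:,:,::-1],None,fx=3.2,fy=3.1)); np.savez('pics/s5.npz',p=p,d=d)
p,d=vision.capture('top'); cv2.imwrite('pics/t5.png',cv2.resize(p[150:330,130:330][:,:,::-1],None,fx=3.2,fy=3.2)); np.savez('pics/t5.npz',p=p,d=d)
E
```

```text
time_s: 7.3
eef_pos: [478.2, 98.6, 130.2]
ee_rot: [0.001, 0.707, 0.707, 0.001]
force: [-1.2, -0.0, -1.4]
grip_width: 0.301
[478.18986198  98.59395973 130.20949488] [-1.17201717 -0.00198071 -1.3792416 ]
```

View pics/w5.png

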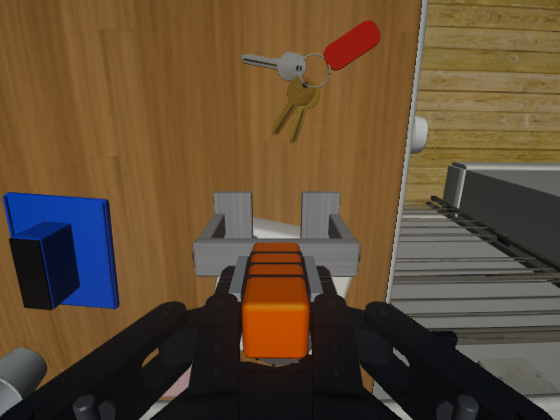

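View pics/s5.png

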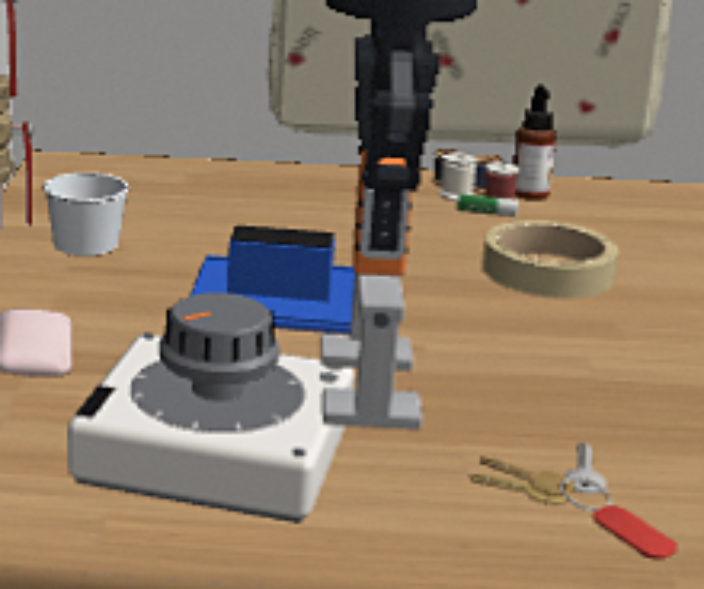

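View pics/t5.png

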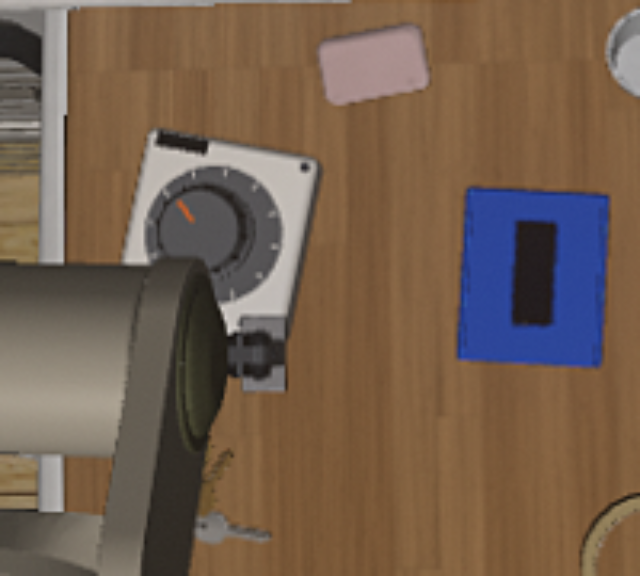

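Run:
```python
from h import *
D=np.load('pics/t5.npz'); p=D['p'];P=cloud('top',D['d']);Z=P[:,:,2]
m=np.zeros(Z.shape,bool); m[240:275,198:228]=True
m&=(Z>47)&(Z<62); v,u=np.nonzero(m); w=onplane('top',np.c_[u,v],54.9); print('foot',m.sum(),np.percentile(w[:,:2],[2,50,98],axis=0),np.median(Z[m]))
m=(Z>78)&(Z<95); m[:180]=0;m[232:]=0;m[:,:160]=0;m[:,235:]=0; v,u=np.nonzero(m); w=onplane('top',np.c_[u,v],88).astype(np.float32)[:,:2]; print('cap',m.sum(),cv2.minAreaRect(w),cv2.minEnclosingCircle(w))
D=np.load('pics/s5.npz'); P=cloud('side',D['d'])
# crop coords -> full
for n,(a,b) in dict(footL=(330,408),footR=(418,410),foottop=(372,395),cap=(220,310),collar=(215,388),legtop=(380,300),nearfoot=(345,412)).items():
    u=220+a/3.2; v=150+b/3.1; print(n,P[int(round(v)),int(round(u))].round(1))
```

```text
foot 179 [[454.45598615  50.94877415]
 [487.93808002  61.80602944]
 [502.91798955  80.78694802]] 54.99397485487907Traceback (most recent call last):
  File "<stdin>", line 5, in <module>
cv2.error: OpenCV(4.12.0) /io/opencv/modules/imgproc/src/convhull.cpp:143: error: (-215:Assertion failed) total >= 0 && (depth == CV_32F || depth == CV_32S) in function 'convexHull'
```

```bash
python3 -m pendant '[[[1,0.008,0,0,0],[1,0.018,0,0,0],[1,0.026,0,0,0],[1,0.034,0,0,0],[1,0.04,0,0,0],[1,0.045,0,0,0],[1,0.05,0,0,0],[1,0.05,0,0,0],[1,0.05,0,0,0]]]'
python3 - <<'E'
from h import *
s=monitor.sense();print(s['eef_pos'],s['force'],s['wrist_torque'])
E
```

```text
time_s: 8.35
eef_pos: [527.5, 98.8, 129.2]
ee_rot: [-0.0, 0.707, 0.707, -0.0]
force: [-0.8, 0.1, -1.8]
grip_width: 0.293
[527.5073686   98.76021064 129.21764496] [-0.83411705  0.08762704 -1.83394404] [-0.02146654  0.00123868 -0.02187662]
```

```bash
python3 -m pendant '[[[1,0.006,0,0,0],[1,0.012,0,0,0],[1,0.018,0,0,0],[1,0.024,0,0,0],[1,0.028,0,0,0],[1,0.0305,0,0,0],[1,0.0305,0,0,0],[1,0.0305,0,0,0]]]'
python3 - <<'E'
from h import *
s=monitor.sense();print(s['eef_pos'],s['force'],s['wrist_torque'])
p,d=vision.capture('side'); cv2.imwrite('pics/s6.png',cv2.resize(p[150:340,220:440][:,:,::-1],None,fx=3.2,fy=3.1,interpolation=cv2.INTER_CUBIC)); np.savez('pics/s6.npz',p=p,d=d)
p,d=vision.capture('top'); cv2.imwrite('pics/t6.png',cv2.resize(p[150:330,130:330][:,:,::-1],None,fx=3.2,fy=3.2)); np.savez('pics/t6.npz',p=p,d=d)
E
```

```text
time_s: 9.15
eef_pos: [558.0, 98.8, 129.2]
ee_rot: [-0.0, 0.707, 0.707, -0.0]
force: [-0.8, 0.5, -2.3]
grip_width: 0.293
[558.01191956  98.77178085 129.23365025] [-0.77838198  0.52197622 -2.26015304] [0.04816241 0.00084537 0.01029268]
```

View pics/s6.png

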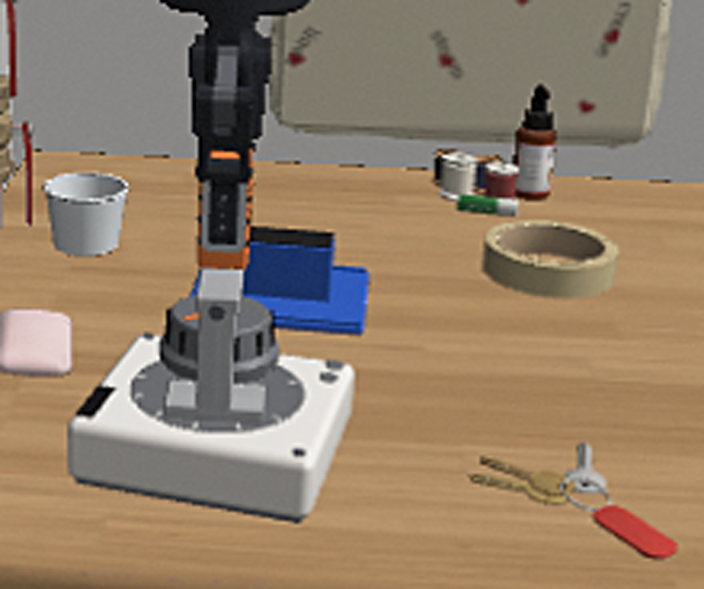

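View pics/t6.png

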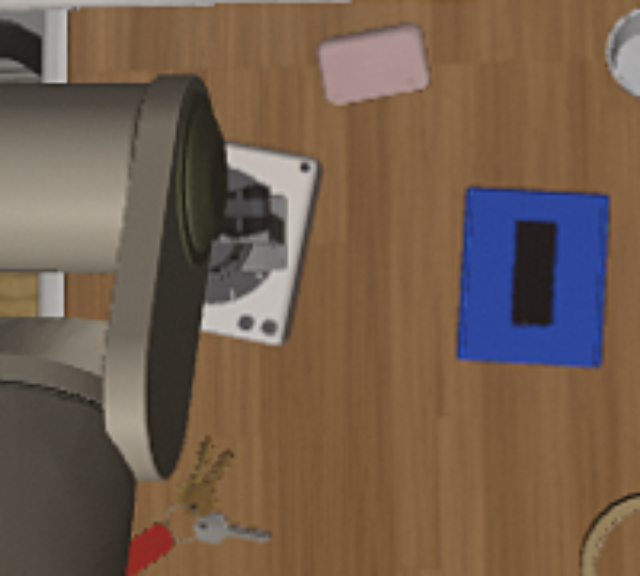

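```bash
python3 -m pendant '[[[1,0,0,0.002,0],[1,0,0,0.004,0],[1,0,0,0.005,0],[1,0,0,0.006,0],[1,0,0,0.007,0],[1,0,0,0.008,0]]]' 100; python3 -m pendant '[[[1,0,0,0.001,0],[1,0,0,0.002,0],[1,0,0,0.003,0],[1,0,0,0.004,0]]]'
python3 - <<'E'
from h import *
s=monitor.sense();print(s['eef_pos'],s['force'],s['wrist_torque'])
E
```

```text
time_s: 9.85
eef_pos: [557.8, 98.7, 136.3]
ee_rot: [-0.001, 0.707, 0.707, -0.0]
force: [2.1, -0.1, -11.8]
grip_width: 0.289
time_s: 10.25
eef_pos: [557.9, 98.7, 141.2]
ee_rot: [-0.0, 0.707, 0.707, -0.0]
force: [2.6, 0.2, -13.2]
grip_width: 0.294
[557.94368731  98.72638585 141.16166111] [  2.55912546   0.20872734 -13.16996489] [ 0.05925626 -0.42449306 -0.01408195]
```

```bash
python3 -m pendant '[[[1,0,0,0.001,0],[1,0,0,0.002,0],[1,0,0,0.003,0],[1,0,0,0.004,0],[1,0,0,0.005,0],[1,0,0,0.007,0],[1,0,0,0.01,0],[1,0,0,0.014,0],[1,0,0,0.018,0],[1,0,0,0.022,0],[1,0,0,0.026,0],[1,0,0,0.03,0],[1,0,0,0.034,0],[1,0,0,0.037,0],[1,0,0,0.038,0],[1,0,0,0.038,0]]]'
python3 - <<'E'
from h import *
s=monitor.sense();print(s['eef_pos'],s['force'],s['wrist_torque'])
p,d=vision.capture('side'); cv2.imwrite('pics/s7.png',cv2.resize(p[110:340,220:440][:,:,::-1],None,fx=3.2,fy=2.6,interpolation=cv2.INTER_CUBIC)); np.savez('pics/s7.npz',p=p,d=d)
p,d=vision.capture('wrist'); cv2.imwrite('pics/w7.png',p[:,:,::-1]); np.savez('pics/w7.npz',p=p,d=d,pos=s['eef_pos'],rot=s['ee_rot'])
E
```

```text
time_s: 11.85
eef_pos: [558.1, 98.7, 179.4]
ee_rot: [0.0, 0.707, 0.707, 0.0]
force: [0.8, 0.3, -1.5]
grip_width: 0.288
[558.1473363   98.7374007  179.37168731] [ 0.78669904  0.33880949 -1.47519483] [ 0.03922054 -0.01394731 -0.02503513]
```

View pics/s7.png

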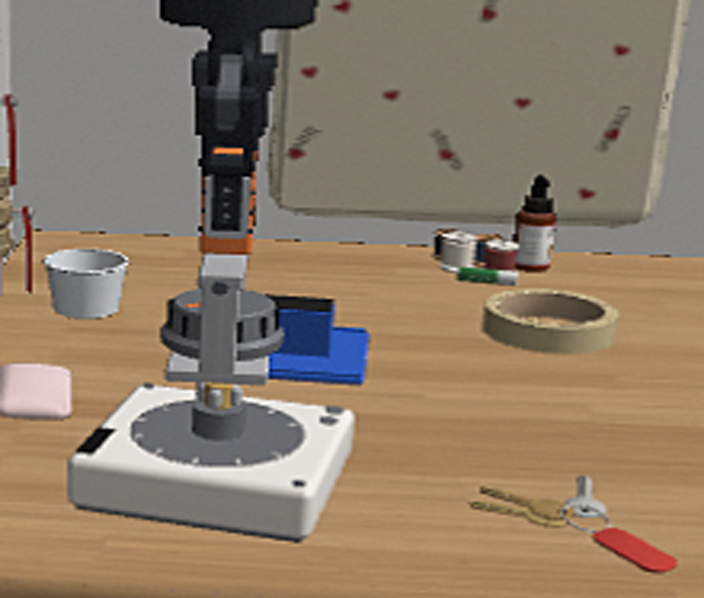

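View pics/w7.png

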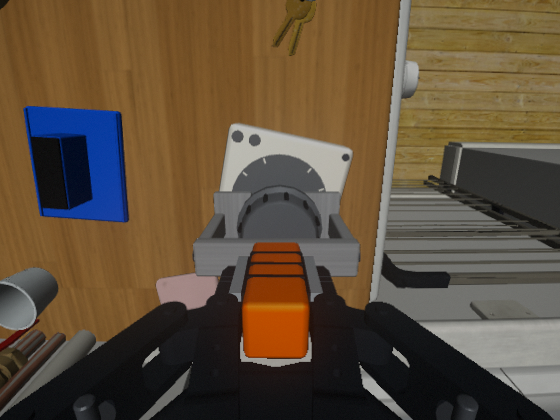

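```bash
python3 -m pendant '[[[1,0,0,0.005,0],[1,0,-0.003,0.012,0],[1,-0.001,-0.009,0.018,0],[1,-0.003,-0.018,0.02,-0.5],[1,-0.005,-0.03,0.02,-1],[1,-0.007,-0.045,0.02,-1.5],[1,-0.009,-0.06,0.02,-2],[1,-0.011,-0.075,0.02,-2.5],[1,-0.013,-0.09,0.02,-3],[1,-0.015,-0.105,0.02,-3.5],[1,-0.017,-0.12,0.02,-4],[1,-0.019,-0.135,0.02,-4.4],[1,-0.021,-0.15,0.02,-4.4],[1,-0.023,-0.165,0.02,-4.4],[1,-0.025,-0.18,0.02,-4.4],[1,-0.027,-0.193,0.02,-4.4],[1,-0.029,-0.203,0.02,-4.4],[1,-0.03,-0.21,0.02,-4.4],[1,-0.03,-0.213,0.02,-4.4],[1,-0.03,-0.214,0.02,-4.4]]]'
python3 -m pendant '[[[1,0,0,0,0],[1,0,0,0,0]]]'
python3 - <<'E'
from h import *
s=monitor.sense();print(s['eef_pos'],s['force'],s['wrist_torque'])
p,d=vision.capture('side'); cv2.imwrite('pics/s8.png',cv2.resize(p[110:340,220:440][:,:,::-1],None,fx=3.2,fy=2.6,interpolation=cv2.INTER_CUBIC)); np.savez('pics/s8.npz',p=p,d=d)
p,d=vision.capture('wrist'); cv2.imwrite('pics/w8.png',p[:,:,::-1]); np.savez('pics/w8.npz',p=p,d=d,pos=s['eef_pos'],rot=s['ee_rot'])
p,d=vision.capture('top'); cv2.imwrite('pics/t8.png',cv2.resize(p[150:330,200:400][:,:,::-1],None,fx=3.2,fy=3.2)); np.savez('pics/t8.npz',p=p,d=d)
E
```

```text
time_s: 13.95
eef_pos: [528.2, -115.4, 199.3]
ee_rot: [-0.0, 0.734, 0.679, 0.0]
force: [-0.3, -0.6, -2.8]
grip_width: 0.294
time_s: 14.15
eef_pos: [528.2, -114.9, 199.3]
ee_rot: [-0.0, 0.734, 0.68, 0.0]
force: [-0.9, 0.1, -1.1]
grip_width: 0.294
[ 528.19868143 -114.88757629  199.3026835 ] [-0.91983855  0.07141203 -1.12260017] [-0.07282348 -0.00529062 -0.03726117]
```

View pics/s8.png

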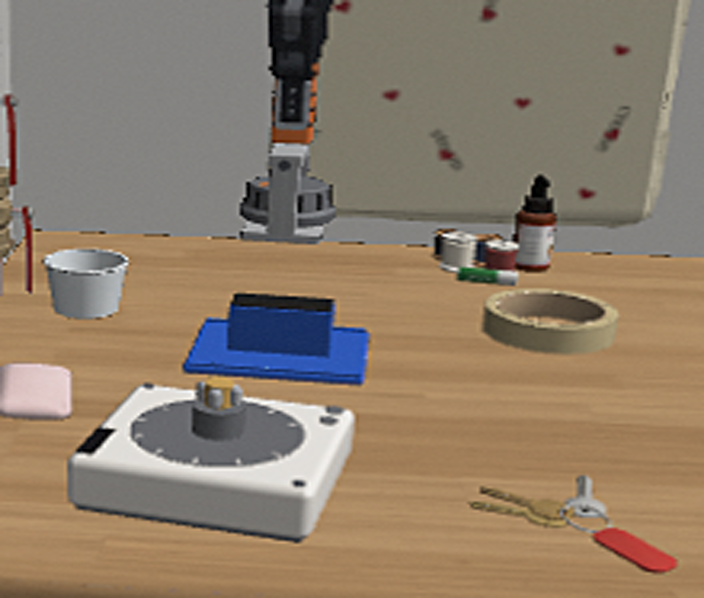

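View pics/w8.png

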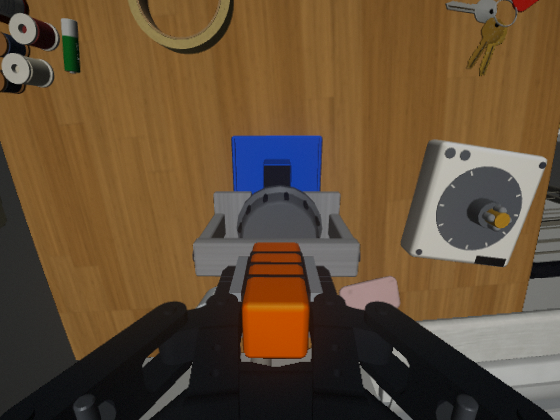

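View pics/t8.png

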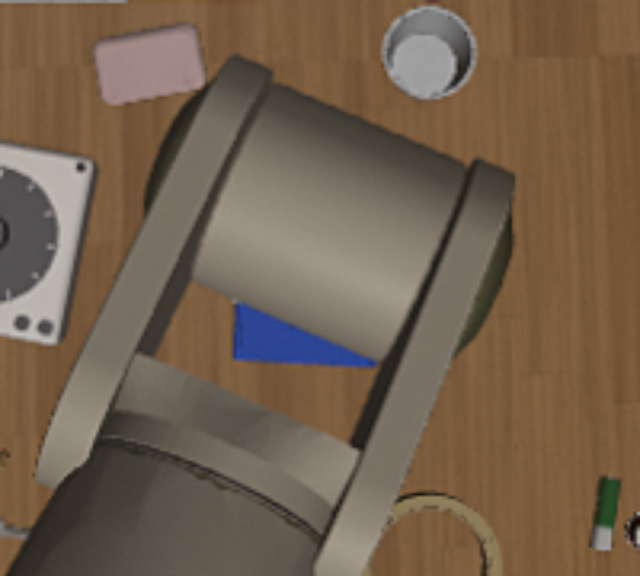

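Run:
```python
from h import *
from scipy.spatial.transform import Rotation as Ro
D=np.load('pics/w8.npz'); p=D['p'];d=D['d']; pose={'eef_pos':D['pos'],'ee_rot':D['rot']}
P=cloud('wrist',d,pose); Z=P[:,:,2]; hsv=cv2.cvtColor(p,cv2.COLOR_RGB2HSV); H,S,V=[hsv[:,:,i].astype(int) for i in range(3)]
R=Ro.from_quat(pose['ee_rot'][[1,2,3,0]]).as_matrix()
def rep(name,m,z,box):
    x0,y0,x1,y1=box; mm=np.zeros(m.shape,np.uint8); mm[y0:y1,x0:x1]=m[y0:y1,x0:x1]; mm=cv2.morphologyEx(mm,cv2.MORPH_OPEN,np.ones((3,3),np.uint8))>0
    v,u=np.nonzero(mm); w=onplane('wrist',np.c_[u,v],z,pose)-pose['eef_pos']; w=(w@R)[:,:2].astype(np.float32)
    r=cv2.minAreaRect(w); print(name,mm.sum(),np.round(r[0],1),np.round(r[1],1),round(r[2],2),'min',w.min(0).round(1),'max',w.max(0).round(1),'z',np.median(Z[mm]).round(1))
rep('base',(S>130)&(H>105)&(H<125)&(Z<14),8,(215,125,340,192))
rep('standtop',(Z>43)&(Z<57),50,(240,150,310,192))
rep('feet',(S<60)&(Z>118)&(Z<130),124,(185,180,370,240))
rep('bar',(S<60)&(Z>180)&(Z<192),186,(185,200,370,290))
rep('cap',(Z>135)&(Z<158)&(V<110),152,(235,185,325,245))
rep('capflange',(Z>120)&(Z<134)&(V<110)&(S<80),128,(237,185,322,245))
```

```text
base 3912 [ -0.9 -28.1] [98.2 61.2] 0.04 min [-50.  -58.8] max [48.2  2.5] z 7.9
standtop 626 [ -0.7 -24. ] [26.8 22.8] 0.04 min [-14.2 -35.4] max [ 12.7 -12.6] z 49.7
feet 1834 [-1.  -6.7] [95.1 37. ] 0.04 min [-48.6 -25.2] max [46.5 11.8] z 124.1
bar 3522 [-1.4 -0.7] [95.8 23.5] 0.27 min [-49.3 -12.3] max [46.5 11.3] z 186.0
cap 2971 [  0.2 -15.4] [54.8 31.5] 0.04 min [-27.2 -31.2] max [27.6  0.4] z 151.8
capflange 396 [ -2.6 -13.4] [34.4 65. ] 77.4 min [-30.9 -30.6] max [32.7 10.1] z 132.7
```

```bash
python3 -m pendant '[[[1,0,0,-0.003,0],[1,0,0,-0.009,0],[1,0,0,-0.017,0],[1,0,0,-0.026,0],[1,0,0,-0.036,0],[1,0,0,-0.046,0],[1,0,0,-0.055,0],[1,0,0,-0.062,0],[1,0,0,-0.067,0],[1,0,0,-0.07,0],[1,0,0,-0.072,0],[1,0,0,-0.073,0],[1,0,0,-0.074,0],[1,0,0,-0.075,0],[1,0,0,-0.076,0],[1,0,0,-0.077,0],[1,0,0,-0.078,0],[1,0,0,-0.079,0],[1,0,0,-0.079,0],[1,0,0,-0.079,0]]]'
python3 - <<'E'
from h import *
s=monitor.sense();print(s['eef_pos'],s['force'],s['wrist_torque'])
p,d=vision.capture('side'); cv2.imwrite('pics/s9.png',cv2.resize(p[150:270,250:400][:,:,::-1],None,fx=4.8,fy=4.8,interpolation=cv2.INTER_CUBIC)); np.savez('pics/s9.npz',p=p,d=d)
p,d=vision.capture('wrist'); cv2.imwrite('pics/w9.png',p[:,:,::-1]); np.savez('pics/w9.npz',p=p,d=d,pos=s['eef_pos'],rot=s['ee_rot'])
E
```

```text
time_s: 16.3
eef_pos: [528.2, -115.3, 120.3]
ee_rot: [0.0, 0.734, 0.679, -0.0]
force: [1.1, -0.0, -0.6]
grip_width: 0.291
[ 528.15865999 -115.30123206  120.29935577] [ 1.07959643 -0.03949744 -0.55092942] [ 0.02313525 -0.02522103 -0.01384214]
```

View pics/s9.png

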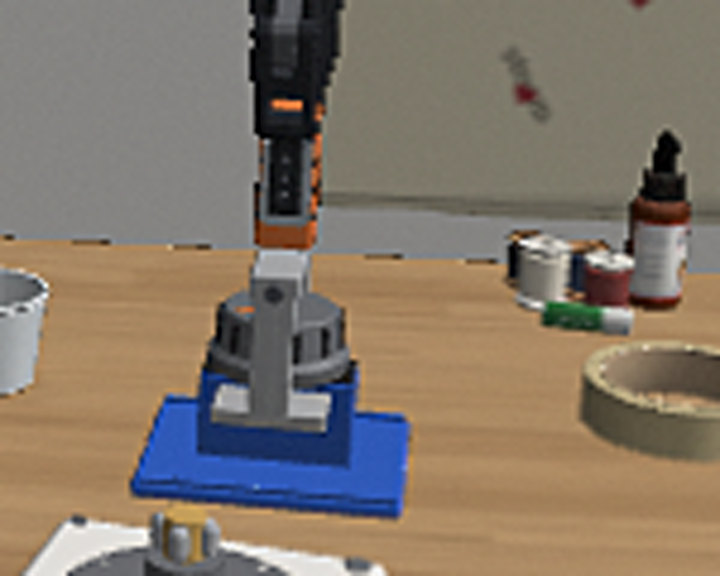

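View pics/w9.png

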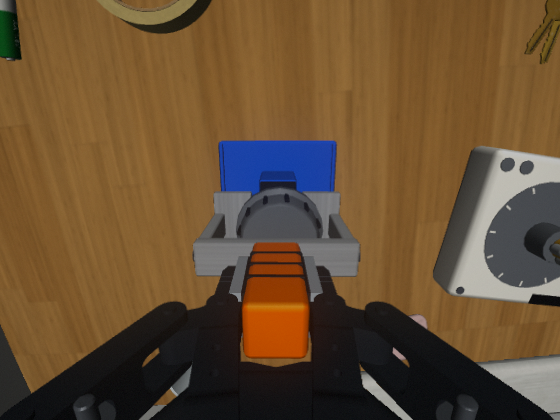

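```bash
python3 -m pendant '[[[1,-0.002,0.0002,0,0],[1,-0.005,0.0004,0,0],[1,-0.009,0.0007,0,0],[1,-0.014,0.0011,0,0],[1,-0.019,0.0015,0,0],[1,-0.024,0.0018,0,0],[1,-0.028,0.0021,0,0],[1,-0.03,0.0023,0,0],[1,-0.03,0.0023,0,0]]]'
python3 - <<'E'
from h import *
s=monitor.sense();print(s['eef_pos'],s['force'],s['wrist_torque'])
p,d=vision.capture('side'); cv2.imwrite('pics/s10.png',cv2.resize(p[150:270,250:400][:,:,::-1],None,fx=4.8,fy=4.8,interpolation=cv2.INTER_CUBIC))
E
```

```text
time_s: 17.3
eef_pos: [498.0, -113.0, 120.4]
ee_rot: [0.0, 0.734, 0.679, 0.0]
force: [-0.6, -0.5, -1.2]
grip_width: 0.289
[ 497.97217002 -112.98890985  120.35250398] [-0.61937121 -0.54136488 -1.18886639] [ 4.88871116e-02 -1.09631587e-02 -5.29902716e-05]
```

View pics/s10.png

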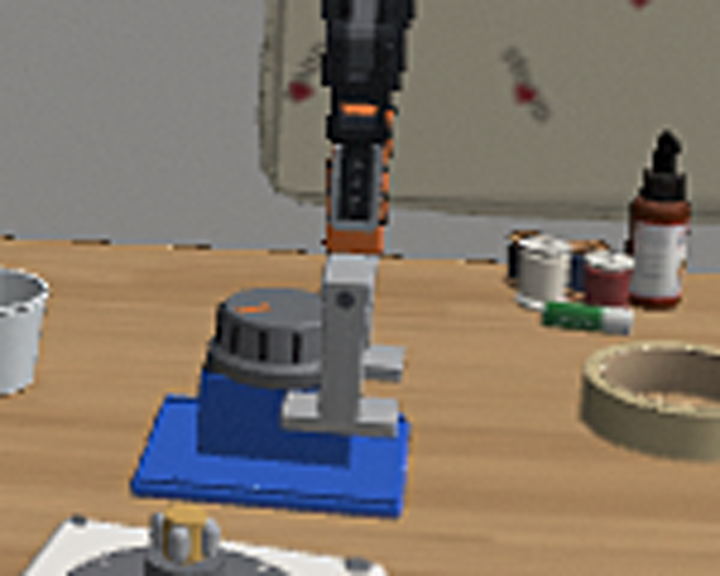

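```bash
python3 -m pendant '[[[1,-0.004,0.0003,0,0],[1,-0.01,0.0008,0,0],[1,-0.018,0.0014,0,0],[1,-0.027,0.0021,0,0],[1,-0.036,0.0028,0,0],[1,-0.045,0.0035,0,0],[1,-0.053,0.0041,0,0],[1,-0.06,0.0046,0,0],[1,-0.065,0.005,0,0],[1,-0.07,0.01,0,0],[1,-0.077,0.02,0,0],[1,-0.083,0.035,0,0],[1,-0.083,0.05,0,0],[1,-0.083,0.058,0,0],[1,-0.083,0.058,-0.01,0],[1,-0.083,0.058,-0.02,0],[1,-0.083,0.058,-0.027,0],[1,-0.083,0.058,-0.031,0],[1,-0.083,0.058,-0.033,0],[1,-0.083,0.058,-0.033,0]]]'
python3 - <<'E'
from h import *
s=monitor.sense();print(s['eef_pos'],s['force'],s['wrist_torque'])
p,d=vision.capture('side'); cv2.imwrite('pics/s11.png',cv2.resize(p[150:290,250:420][:,:,::-1],None,fx=4.2,fy=4.2,interpolation=cv2.INTER_CUBIC))
p,d=vision.capture('wrist'); cv2.imwrite('pics/w11.png',p[:,:,::-1])
E
```

```text
time_s: 19.35
eef_pos: [415.1, -55.1, 87.1]
ee_rot: [-0.0, 0.734, 0.679, -0.0]
force: [0.1, 0.5, -1.5]
grip_width: 0.294
[415.1082038  -55.14473493  87.06547298] [ 0.12925746  0.50800808 -1.54754705] [-0.02062212 -0.00617105 -0.02520219]
```

View pics/s11.png

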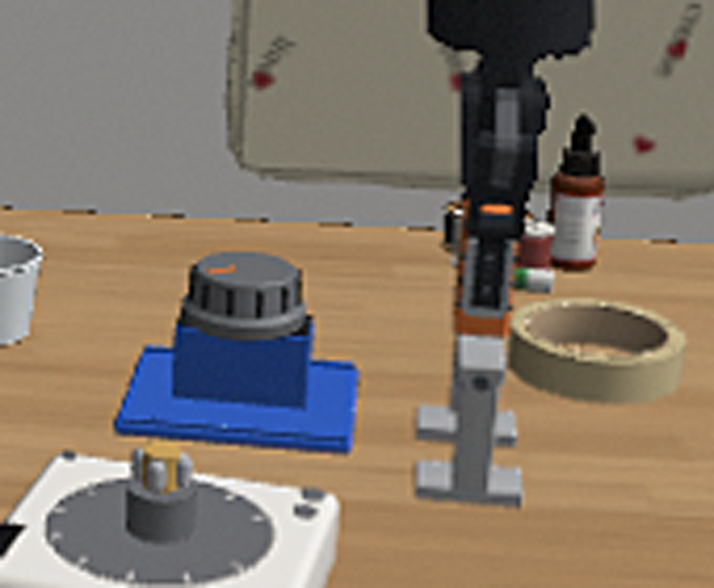

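View pics/w11.png

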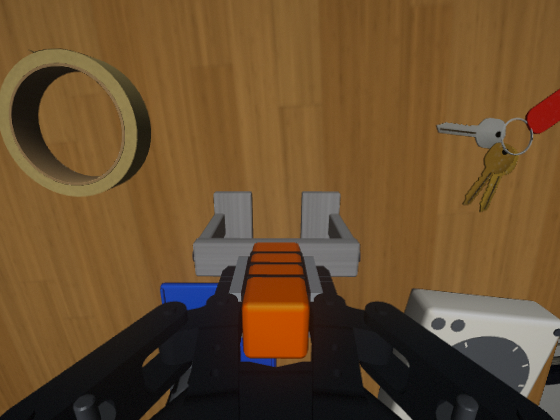

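```bash
python3 -m pendant '[[[1,0,0,-0.001,0],[1,0,0,-0.002,0],[1,0,0,-0.003,0],[1,0,0,-0.004,0],[1,0,0,-0.004,0],[1,0,0,-0.004,0]]]'
```

```text
time_s: 20.05
eef_pos: [415.2, -55.0, 83.4]
ee_rot: [0.0, 0.734, 0.679, 0.0]
force: [0.1, 1.1, -0.1]
grip_width: 0.293
```

```bash
python3 -m pendant '[[[1,0,0,-0.0005,0],[1,0,0,-0.001,0],[1,0,0,-0.001,0]]]'
python3 -m pendant '[[[0.3,0,0,0,0],[0.2,0,0,0,0],[0.1,0,0,0,0],[-0.2,0,0,0,0],[-0.5,0,0,0,0],[-1,0,0,0,0],[-1,0,0,0,0],[-1,0,0,0,0],[-1,0,0,0,0],[-1,0,0,0,0],[-1,0,0,0,0],[-1,0,0,0,0]]]'
python3 - <<'E'
from h import *
p,d=vision.capture('wrist'); cv2.imwrite('pics/w12.png',p[:,:,::-1])
E
```

```text
time_s: 20.35
eef_pos: [415.4, -54.8, 83.3]
ee_rot: [0.0, 0.734, 0.679, 0.0]
force: [-3.7, 5.0, 14.3]
grip_width: 0.289
time_s: 21.55
eef_pos: [415.1, -55.0, 82.3]
ee_rot: [0.0, 0.734, 0.679, -0.0]
force: [0.1, 0.1, -0.6]
grip_width: 1.002
```

View pics/w12.png

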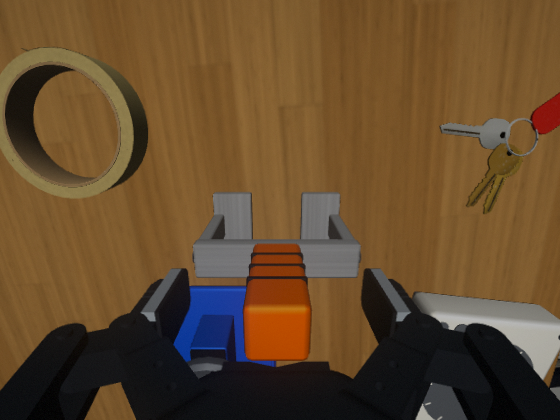

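```bash
python3 -m pendant '[[[-1,0,0,0.01,0],[-1,0,0,0.03,0],[-1,0,0,0.06,0],[-1,0,0,0.09,0],[-1,0,0,0.12,0],[-1,0,0,0.15,0],[-1,0,0.03,0.17,0],[-1,0,0.07,0.18,0],[-1,0,0.11,0.18,0],[-1,0,0.15,0.18,0],[-1,-0.02,0.19,0.18,0],[-1,-0.04,0.23,0.18,0],[-1,-0.05,0.27,0.18,0],[-1,-0.05,0.29,0.18,0],[-1,-0.05,0.3,0.18,0],[-1,-0.05,0.3,0.18,0],[-1,-0.05,0.3,0.18,0]]]'
python3 - <<'E'
from h import *
p,d=vision.capture('top'); cv2.imwrite('pics/t13.png',cv2.resize(p[120:350,155:435][:,:,::-1],None,fx=2.8,fy=2.6,interpolation=cv2.INTER_CUBIC)); np.savez('pics/t13.npz',p=p,d=d)
P=cloud('top',d); Z=P[:,:,2]; hsv=cv2.cvtColor(p,cv2.COLOR_RGB2HSV); H,S,V=[hsv[:,:,i].astype(int) for i in range(3)]
def rep(n,m,z,b):
    x0,y0,x1,y1=b; mm=np.zeros(m.shape,bool); mm[y0:y1,x0:x1]=m[y0:y1,x0:x1]
    if mm.sum()<20: print(n,'few'); return
    v,u=np.nonzero(mm); w=onplane('top',np.c_[u,v],z)[:,:2].astype(np.float32); r=cv2.minAreaRect(w); print(n,mm.sum(),np.round(r[0],1),np.round(r[1],1),round(r[2],1),np.median(Z[mm]).round(1))
rep('cap',(Z>70)&(Z<88),78,(265,200,330,270))
rep('base',(H>105)&(H<125)&(S>130)&(Z<20),9,(265,190,330,275))
rep('handle',(H<14)&(S>140)&(V>90)&(Z>122),132,(235,250,320,330))
rep('soap',(S>20)&(Z>12),20,(225,150,268,187))
rep('cup',(Z>20),49,(315,148,352,184))
p,d=vision.capture('side'); cv2.imwrite('pics/s13.png',cv2.resize(p[150:290,250:420][:,:,::-1],None,fx=4.2,fy=4.2,interpolation=cv2.INTER_CUBIC))
E
```

```text
time_s: 23.3
eef_pos: [365.3, 244.3, 262.4]
ee_rot: [0.0, 0.734, 0.679, -0.0]
force: [0.5, -0.7, 0.4]
grip_width: 0.997
cap 570 [ 526.8 -112.7] [55.5 55.5] 88.8 78.3
base 1579 [ 526.9 -112.9] [ 97.6 117.7] 85.6 8.7
handle 168 [414.7 -53.8] [25.  22.9] 89.0 132.5
soap 664 [683.   -6.8] [65.7 78.2] 10.6 18.6
cup 301 [ 676.1 -197.6] [74.1 63. ] 5.5 44.9
```

View pics/t13.png

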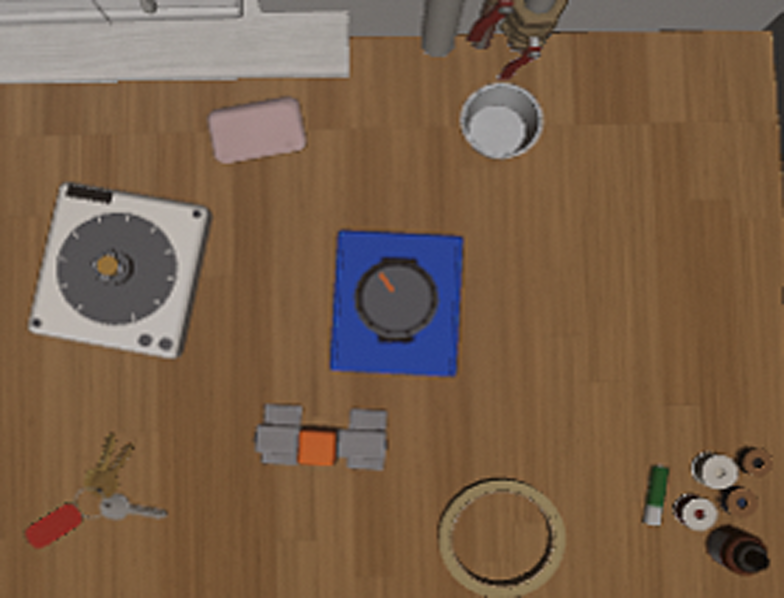

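View pics/s13.png

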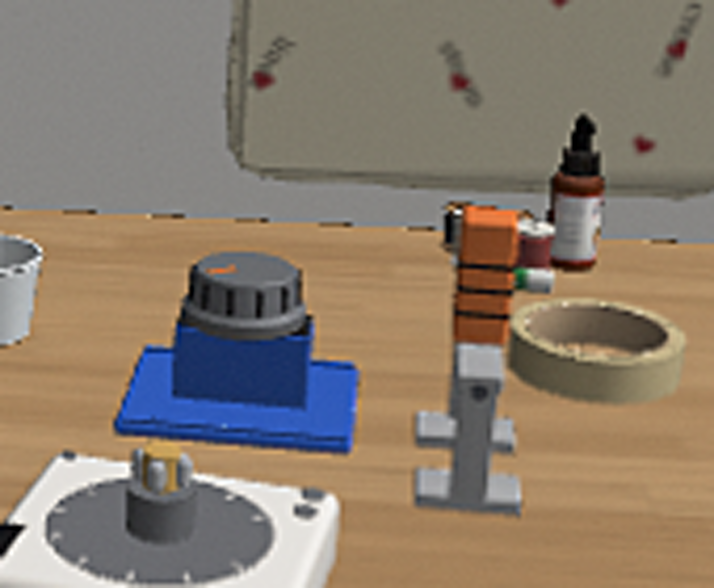

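```bash
python3 -c "
from rig import order; print(order.finish_job())"
```

```text
the job is handed in; nothing more can be done
None
```

The cap is off its spindle and sits upright on the middle of the stand's black top. The puller stands upright on the worktop, clear of everything. I handed the job in at about 23.4 s; no verdict is given.

- **Pull:** I gripped the puller by its handle and slid its feet under the cap along +x. The cap came off at about 11–13 N of pull. I lifted it clear, carried it level to the stand, lowered it and drew the puller out along the stand's axis.
- **Cap:** In the last top view its centre was within about 0.2 mm of the stand base's centre. Its top was at 78.3 mm, where 78 is expected, and it sat level in the side view.
- **Puller:** It is at about (415, −54) mm with the handle top at 132.5 mm, where 132 is expected. That puts its handle about 127 mm from the cap.
- **Soap and cup:** Neither was touched, and both look unmoved in the pictures. The last automatic outlines disagreed, with the centres shifted about 7.5 mm for the soap and 3 mm for the cup. Both outlines came out larger than the objects (soap 65.7 instead of 48 mm across), so I put this down to stray pixels in the masks.
- **Camera disagreement:** The top and wrist cameras differed by 3–4 mm in y. I aimed using offsets measured within one camera, checked against where the jaws centred on the handle.

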